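Hang the last eye lug on the revolving tree

ROBOT

A 6-joint arm with a two-finger parallel gripper is mounted at the origin on a cart in front of the work surface, level with it; the furniture and walls round the work are solid. World frame = base frame: x ahead of the robot, y to its left, z up, the work surface at z = 0. Lengths are in m, angles in rad, forces in N, time in s.
With the tool pointing down it reaches from about 0.35 to 0.85 m from the base axis. Payload 8.1 kg.
Tool frame: the origin (TCP) lies midway between the tips of the shut fingers; the grasp point (between the pads) lies 19 mm behind it; z points along the fingers, y is the line along which they close (so a half turn about z gives the same grasp; the last joint's range is limited). The gripper opens to 85 mm and grips with 20 to 120 N. Pads are 22 mm wide; open, the fingers measure 114 mm over their backs; the gripper's body (76 mm by 85 mm) begins 54 mm behind the grasp point. The pads swing forward as they close: fully open they stand 13 mm farther back than shut.
Start: joints at [1.188, 0.13, 1.488, -0, 1.523, -0.085], TCP at [0.176, 0.574, 0.231] pointing down, gripper open.
Joint ranges: [-2.96, 2.96], [-0.89, 2.26], [0.02, 2.5], [-1.34, 4.48], [0, 2.73], [-2.66, 2.66]. Speed limits (rad/s): [2.39, 2.39, 2.79, 3.14, 3.14, 3.14].

INTERFACE

Orientations are given as a unit quaternion [x, y, z, w].
In Python, from station import arm, capture, calibration, masks_of, mark_of gives the robot as it stands. The module is installed in compiled form; this text tells all that it offers.
- The arm moves only by the tool arm_command, never from a script. Its argument "targets" is a list that holds one entry, the list of rows, each a list of 4 numbers: the shift along the world's x, y, z in m, then the turn about the world's z in degrees. A call has 1 to 12 rows; each row is the pose to reach, as a shift and turn from the pose commanded when the call began; what a row does not reach only later rows make up. A row lasts 1/10 s, in which the tool goes at most 50 mm and 8.59 degrees, less where a joint would pass 70% of its speed; a pose out of reach is approached as far as the arm can. A call with a gripper value outside its range is refused whole. "grip" is the finger opening in m, from 0 to 0.0854, set as the call begins (left out, the last holds). The fingers move at their own pace and stop on an object; "grip_force" is the grip in N (left out, the last holds). Time passes only in rows, so rows that repeat a pose let the fingers close. It gives the time, the measured TCP pose, the force, the opening and the grip force at its end, in the units of the state.
- arm.get_obs(): the state, without advancing time (a new reading comes with each control period).
- capture(name): name is "scene" or "side" or "wrist"; returns the picture (480x640x3 uint8, red, green, blue); there is no depth.
- calibration(name): a dict with "fovy" (degrees; the focal length in pixels is half the picture's height over the tangent of half this angle, whatever the lens; pixels are square), "cx", "cy" (the principal point, pixels), "R" (3x3) and "t" (3): a world point X has camera coordinates R X + t. Camera axes: x right, y down, z forward; pixel columns grow to the right and rows downward; lengths in m; the calibration is good to about 2 mm. A picture is of the moment at which its call begins: read the wrist's pose just before it. calibration takes no time and is no camera call; for the wrist camera it gives the pose at the moment of the call.
- arm.job_done(): hands the job in; it is judged then, once.
Trained networks look in the newest picture that a camera, given by its name, has taken for a name from the list of things; names that differ only in an ending like _2 or _b are one class to them, and where a whole thing is asked for, a point or a joint stands for the part that bears it (a point fixed in the world has none). Each returns a list of dicts, best first, with "conf" (0 to 1); they miss things now and then, are a little off and sometimes report something else, mostly with a low value. They report only what shows in the picture. A call takes as long as a camera call. They do not tell look-alikes from the thing itself.
- masks_of(camera, name): "region" (480x640 bool, what is visible of it) and "extent" ([centre column, centre row, width, height] in pixels, round what is visible of it).
- mark_of(camera, name): "position" ([column, row] in pixels: a listed point, or the origin of a listed thing).
The state is a dict: "time": time; "joint_positions": joint angles; "joint_vel": joint speeds; "tau": joint torques, N m; "tool_pos": TCP position; "tool_rot": TCP orientation; "contact_force": force on the tool from outside, world axes, zero at the start; "moment": the same for the moment, N m; "gripper_width": finger opening in m; "gripper_force": force on a finger pad.
Only numpy, scipy, OpenCV 4.12 (cv2) and the standard library are available. Lean on these libraries where they do the work, as an engineer would, in place of code of your own. Each camera call takes 0.05 s, during which the arm holds its last target. There are 200 camera calls.

TASK

Turn the revolving tree until its one empty branch points at you, then hang the eye lug that stands on the bench on that branch by its hole, inside the upturned tip, and let go. Keep the three lugs that already hang there on their branches, and leave the sanding block, the bolt and the nut where they are.

Things in the scene. Friction and masses are not known exactly. Their poses are not given: they have to be found in the camera images.
- tree_foot: Fixed grey round foot of the tree, 184 mm in diameter, 30 mm high at the middle. Origin: centre of its underside, on the spindle's vertical axis. Does not move.
- tree: The turning part: upright spindle with four like level branches 90 degrees apart and a black wing handle on top. Turns endlessly about the vertical with light drag (0.12 N m), stays where left. Origin on the axis, 30 mm above the bench. The empty branch lies along its -x, so it points straight ahead to the robot's side (world -x) at yaw 0; the +x, +y and -y branches each carry a lug.
- free_branch (a point): Point on the empty branch's axis, 110 mm from the spindle's axis and 175 mm above the bench. All branches: round bar 8 mm thick, level from the hub (radius 20 mm) to 125 mm from the spindle's axis, then rising 12.5 mm over the last 22 mm to a rounded upturned tip. The lug's hole must be passed over the tip, then hang on the level part.
- wing_handle (a point): Centre of the black wing handle on the spindle's axis, 233 mm above the bench (58 mm above the branches): an upright bar 12 mm thick (along the tree's x), 64 mm long (along the tree's y), 24 mm high.
- lug: The loose eye lug, bare metal, 0.25 kg, standing on the bench left or right of the tree's front. Origin: centre of its underside. Foot plate 60 (x) x 50 (y) x 8 mm; on its middle an eye plate 10 mm thick (x), 40 mm wide (y), sides straight up to 70 mm, rounded off above to 90 mm height; hole of 22 mm diameter along x, centre 70 mm up. Symmetric front to back and side to side.
- lug_eye (a point): Centre of the hole of the loose lug. When it hangs on a branch, this point lies 7 mm below the branch's axis.
- hung_lug_1: Lug like the loose one, hanging on the tree's -y branch. Origin: centre of its underside.
- hung_lug_2: Lug like the loose one, hanging on the tree's +x branch, opposite the empty one. Origin: centre of its underside.
- hung_lug_3: Lug like the loose one, hanging on the tree's +y branch. Origin: centre of its underside.
- sanding_block: Grey sanding block, 62 x 110 x 32 mm, lying loose on the bench on the other side from the loose lug. Bystander. Origin: centre of its underside.
- hex_bolt: Steel hex bolt, 70 mm tall, standing on its 27 mm head near the bench's front edge. Bystander. Origin: centre of its underside.
- hex_nut: Steel hex nut, 27 mm wide, 13 mm high, lying near the bolt. Bystander. Origin: centre of its underside.
Not all that is in view belongs to the job. Leave any red look-alike of the hung_lug_2 alone.

How it is judged:
On the way:
1. the empty branch points at the robot and the tree has come to rest, before the lug is on it (x of free_branch in the frame of tree_foot below -0.09 m and y of free_branch in the frame of tree_foot between -0.062 and 0.062 m and angular speed of tree below 0.1 rad/s and distance between lug_eye and free_branch above 0.07 m), for 0.2 s.
At the end, for the whole second after the job is handed in: The lug hangs at rest with the formerly empty branch through its hole, inside the upturned tip (hole centre 2-12 mm below and within 8 mm of the branch axis, upright within 20 degrees); that branch still points at the robot within 39 degrees; the other three lugs still hang (x of free_branch in the frame of tree_foot below -0.085 m and x of lug_eye in the frame of tree between -0.132 and -0.03 m and y of lug_eye in the frame of tree between -0.008 and 0.008 m and z of lug_eye in the frame of tree between 0.133 and 0.143 m and angle between the x axis of lug and the x axis of tree, either way round below 0.5 rad and angle between lug's own z axis and vertical below 0.35 rad and contact force between lug and tree above 0.5 N and linear speed of lug below 0.05 m/s and angular speed of tree below 0.1 rad/s and height (world z) of each of hung_lug_1, hung_lug_2, hung_lug_3 above 0.085 m); the robot touches nothing.
It fails at once if a lug that hung on the tree falls off (height (world z) of any of hung_lug_1, hung_lug_2, hung_lug_3 below 0.07 m).
It fails at once if the sanding block, the bolt or the nut is pushed away (over 30 mm) (distance of any of sanding_block, hex_bolt, hex_nut from where it was at the start of the episode above 0.03 m).
It also fails if it takes over 72 s, if anything falls off the work surface, if the arm or the gripper's body presses on something with over 40 N, if the wrist force passes 120 N, or if a joint passes its speed limit or range.

## Working session

There is one attempt and no reset: what is moved stays moved. The work goes in short steps, Python scripts to look and compute and a tool call to move; the robot and the scene stay as the last step left them, time stands still between calls to the robot, and variables do not carry over. Pictures are saved under pics/ and viewed, at most 13 in all, crops included, and the job is handed in when it is done.

Besides the shell and the picture viewer there is one more tool, called after ">>>" in YAML: its name, and indented under it one key for each argument. arm_command: Moves the arm, as the interface text tells. Its arguments: {"type":"object","properties":{"targets":{"type":"array","items":{"type":"array","items":{"type":"array","items":{"type":"number"}}}},"grip":{"type":"number"},"grip_force":{"type":"number"}},"required":["targets"]}

```bash
mkdir -p pics; cat > h.py <<'E'
import numpy as np, cv2
from station import arm, capture, calibration, masks_of, mark_of
def ray(cam,px,c=None):
    c=c or calibration(cam); R=np.array(c['R']);t=np.array(c['t']); f=240/np.tan(np.radians(c['fovy']/2))
    d=R.T@np.array([(px[0]-c['cx'])/f,(px[1]-c['cy'])/f,1]); return -R.T@t,d/np.linalg.norm(d)
def atz(cam,px,z,c=None):
    o,d=ray(cam,px,c); return o+d*(z-o[2])/d[2]
def tri(rs):
    A=np.zeros((3,3));b=np.zeros(3)
    for o,d in rs: P=np.eye(3)-np.outer(d,d);A+=P;b+=P@o
    x=np.linalg.solve(A,b); return x,[np.linalg.norm((np.eye(3)-np.outer(d,d))@(x-o)) for o,d in rs]
def proj(cam,X,c=None):
    c=c or calibration(cam); p=np.array(c['R'])@X+np.array(c['t']); f=240/np.tan(np.radians(c['fovy']/2))
    return p[:2]/p[2]*f+[c['cx'],c['cy']]
E
python3 - <<'E'
from h import *
for c in ['scene','side']:
    im=capture(c); cv2.imwrite(f'pics/{c}0.png',im[...,::-1])
    k=calibration(c); print(c,k['fovy'],-np.array(k['R']).T@k['t'])
    for n in ['tree_foot','tree','free_branch','wing_handle','lug','lug_eye','sanding_block','hex_bolt','hex_nut']:
        z={'tree':.03,'free_branch':.175,'wing_handle':.233,'lug_eye':.07}.get(n,0)
        for m in mark_of(c,n)[:5]:
            print(n,round(m['conf'],2),np.round(m['position']),np.round(atz(c,m['position'],z),3))
E
```

```text
scene 51.56739262454063 [0.18425151 0.44645074 0.93734891]
tree_foot 0.75 [280. 246.] [ 0.672 -0.152  0.   ]
tree_foot 0.2 [267. 184.] [ 0.832 -0.307  0.   ]
tree 0.94 [278. 237.] [ 0.677 -0.154  0.03 ]
tree 0.17 [375. 318.] [ 0.374 -0.09   0.03 ]
free_branch 0.8 [226. 200.] [ 0.752 -0.075  0.175]
wing_handle 0.84 [274. 176.] [ 0.674 -0.146  0.233]
wing_handle 0.47 [372. 317.] [0.337 0.031 0.233]
lug 0.84 [396. 240.] [ 0.449 -0.335  0.   ]
lug_eye 0.89 [402. 222.] [ 0.444 -0.331  0.07 ]
sanding_block 0.57 [307. 355.] [0.453 0.048 0.   ]
hex_bolt 0.57 [372. 319.] [ 0.384 -0.102  0.   ]
hex_nut 0.63 [383. 296.] [ 0.395 -0.169  0.   ]
side 48.11509838567569 [ 0.17153626 -0.69933887  0.71720773]
tree_foot 0.82 [361. 285.] [ 0.686 -0.151  0.   ]
tree 0.75 [359. 279.] [ 0.671 -0.158  0.03 ]
free_branch 0.79 [367. 178.] [ 0.753 -0.07   0.175]
free_branch 0.25 [356. 278.] [ 0.565 -0.269  0.175]
wing_handle 0.75 [214. 343.] [ 0.319 -0.303  0.233]
wing_handle 0.72 [362. 183.] [ 0.675 -0.145  0.233]
wing_handle 0.59 [361. 178.] [ 0.684 -0.132  0.233]
lug 0.64 [310. 417.] [ 0.44  -0.325  0.   ]
lug_eye 0.66 [312. 389.] [ 0.442 -0.327  0.07 ]
sanding_block 0.76 [202. 279.] [0.445 0.043 0.   ]
hex_bolt 0.92 [211. 344.] [ 0.386 -0.111  0.   ]
hex_nut 0.64 [230. 362.] [ 0.392 -0.165  0.   ]
```

View pics/scene0.png

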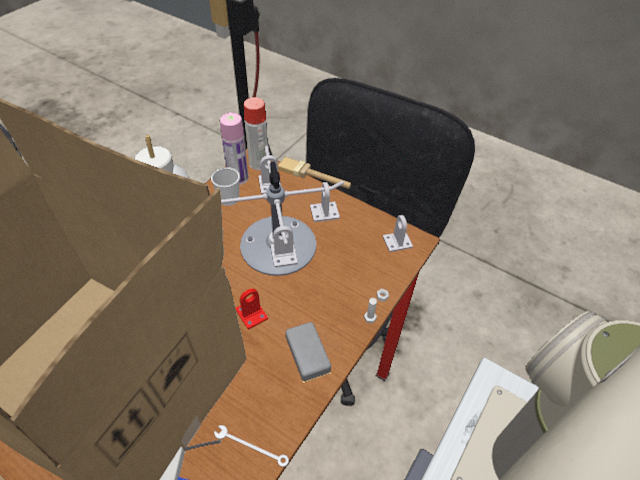

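View pics/side0.png

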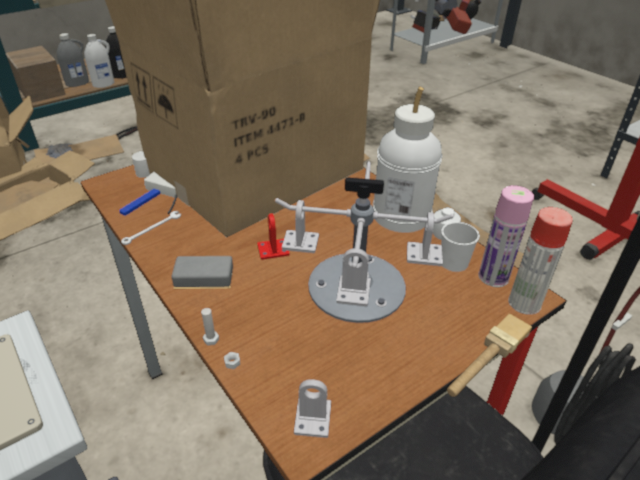

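Empty branch: scene (226,200), pointing away from the robot at about 44°. Loose lug: bare metal, standing alone at scene (398,235) / side (312,405). It could be confused with the red lug at scene (250,308) and the hung lugs at scene (284,245), (325,205) and (267,180). I choose the metal one standing on the bench.

```bash
python3 - <<'E'
from h import *
from scipy.spatial.transform import Rotation as Ro
im=cv2.imread('pics/scene0.png')
s=cv2.imread('pics/side0.png')
a=cv2.resize(im[190:270,350:450],None,fx=4,fy=4,interpolation=3); b=cv2.resize(s[360:440,260:360],None,fx=4,fy=4,interpolation=3)
cv2.imwrite('pics/crop.png',np.hstack([a,b]))
o=arm.get_obs(); R=Ro.from_quat(o['tool_rot']).as_matrix(); print(o['time'],o['tool_pos'],'\n',R.round(3))
print('boxcorner',atz('side',(230,230),0),atz('scene',(245,360),0))
x={'free_branch':[(226,200),(367,178)],'wing_handle':[(274,176),(362,183)],'lug_eye':[(402,222),(312,389)]}
for n,(p,q) in x.items(): print(n,tri([ray('scene',p),ray('side',q)]))
capture('side')
# red lug
E
```

```text
1.0 [0.17603519 0.57362091 0.23131994] 
 [[-0.956  0.293  0.   ]
 [ 0.293  0.956  0.   ]
 [ 0.     0.    -1.   ]]
boxcorner [0.56615391 0.14793264 0.        ] [0.54945866 0.12978239 0.        ]
free_branch (array([ 0.75014501, -0.07378257,  0.1784267 ]), [np.float64(0.0005176108121548804), np.float64(0.0005176108121548686)])
wing_handle (array([ 0.67334398, -0.14578657,  0.23460035]), [np.float64(0.0004576168551684943), np.float64(0.0004576168551684926)])
lug_eye (array([ 0.44197737, -0.32859997,  0.0738851 ]), [np.float64(0.0009235392904760804), np.float64(0.0009235392904760743)])
```

View pics/crop.png

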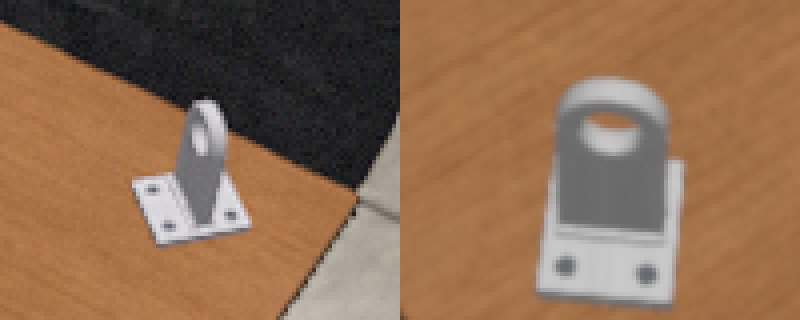

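Crop confirms the bare-metal lug on the bench. The handle sits at (0.673,-0.146) and the branch points at 43°, so it needs a +136° turn. I'll enter the grasp with tool yaw −137° to keep joint 6 in range.

>>> arm_command:
  targets:
    - [[0.01, -0.02, 0.04, -8], [0.03, -0.06, 0.07, -16], [0.05, -0.1, 0.1, -24.5], [0.07, -0.145, 0.1, -33], [0.09, -0.19, 0.1, -41], [0.11, -0.23, 0.1, -49.5], [0.13, -0.27, 0.1, -58], [0.15, -0.315, 0.1, -66], [0.17, -0.36, 0.1, -74.5], [0.19, -0.4, 0.1, -83], [0.21, -0.44, 0.1, -91], [0.23, -0.48, 0.1, -99]]

```text
time: 2.25
tool_pos: [0.4065, 0.0918, 0.3317]
tool_rot: [0.85, 0.527, 0.001, 0.0]
contact_force: [0.7, 1.0, 0.6]
gripper_width: 0.0856
gripper_force: 0.0
```

>>> arm_command:
  targets:
    - [[0.02, -0.04, 0, -8], [0.04, -0.07, 0, -16], [0.06, -0.1, 0, -24.5], [0.09, -0.13, 0, -33], [0.12, -0.15, 0, -41], [0.15, -0.17, 0, -49.5], [0.18, -0.19, 0, -58], [0.21, -0.21, 0, -66], [0.23, -0.23, 0, -74.5], [0.25, -0.235, 0, -83], [0.265, -0.24, 0, -91], [0.267, -0.24, 0, -99]]

```text
time: 3.45
tool_pos: [0.674, -0.1472, 0.33]
tool_rot: [0.953, -0.304, -0.001, 0.0]
contact_force: [-0.5, 0.6, -0.8]
gripper_width: 0.0856
gripper_force: 0.0
```

>>> arm_command:
  targets:
    - [[0, 0, 0, -6], [0, 0, 0, -11.8], [0, 0, 0, -11.8], [0, 0, 0, -11.8]]

```text
time: 3.85
tool_pos: [0.673, -0.1464, 0.3312]
tool_rot: [0.918, -0.396, -0.0, 0.0]
contact_force: [-0.0, 0.6, 0.7]
gripper_width: 0.0856
gripper_force: 0.0
```

```bash
python3 - <<'E'
from h import *
from scipy.spatial.transform import Rotation as Ro
o=arm.get_obs(); R=Ro.from_quat(o['tool_rot']).as_matrix(); print(o['time'],o['tool_pos'],o['joint_positions'],np.degrees(np.arctan2(R[1,1],R[0,1])),o['contact_force'])
im=capture('wrist'); cv2.imwrite('pics/w1.png',im[...,::-1])
for n,z in [('wing_handle',.233),('free_branch',.175),('tree_foot',0)]:
  for m in mark_of('wrist',n): print(n,m['conf'],m['position'],atz('wrist',m['position'],z).round(3))
# loose lug foot orientation from scene+side marks/corners
for p in [(293.75,433.75),(328,435.75),(331,400.5)]: print(atz('side',p,.004).round(3))
E
```

```text
3.85 [ 0.67300054 -0.14642238  0.33119099] [-2.88627953e-01  3.62978894e-01  1.03794905e+00 -1.30081159e-05
  1.74083493e+00  2.09710067e+00] -136.69230675220763 [-0.01601765  0.63788919  0.72061414]
wing_handle 0.66 [319.1, 241.8] [ 0.674 -0.148  0.233]
free_branch 0.7 [192.6, 228.4] [ 0.749 -0.069  0.175]
[ 0.403 -0.335  0.004]
[ 0.442 -0.367  0.004]
[ 0.482 -0.322  0.004]
```

View pics/w1.png

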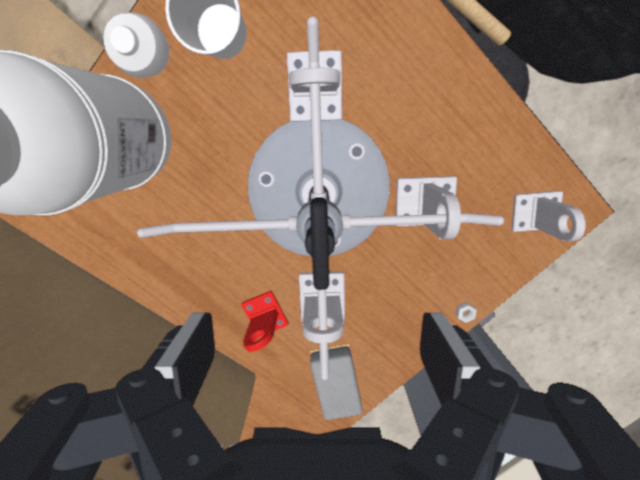

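Picture: handle (319,241) lies between the fingers, and the empty branch runs left to (140,233). Descend and grip.

>>> arm_command:
  targets:
    - [[0, 0, -0.04, 0], [0, 0, -0.08, 0], [0, -0.001, -0.105, 0], [0, -0.001, -0.111, 0], [0, -0.001, -0.111, 0]]

```text
time: 4.55
tool_pos: [0.6725, -0.1472, 0.2194]
tool_rot: [0.918, -0.397, -0.001, 0.0]
contact_force: [0.1, -1.3, 1.2]
gripper_width: 0.085
gripper_force: 0.0
```

>>> arm_command:
  targets:
    - [[0, 0, 0, 0], [0, 0, 0, 0], [0, 0, 0, 0], [0, 0, 0, 0], [0, 0, 0, 0], [0, 0, 0, 0], [0, 0, 0, 0], [0, 0, 0, 0], [0, 0, 0, 0]]
  grip: 0.0
  grip_force: 50

```text
time: 5.45
tool_pos: [0.6724, -0.1485, 0.2212]
tool_rot: [0.917, -0.398, -0.0, 0.001]
contact_force: [-5.6, -3.4, 5.0]
gripper_width: 0.0109
gripper_force: 50.6
```

>>> arm_command:
  targets:
    - [[0, 0, 0, 1], [0, 0, 0, 3], [0, 0, 0, 6], [0, 0, 0, 10], [0, 0, 0, 14], [0, 0, 0, 18], [0, 0, 0, 22], [0, 0, 0, 26], [0, 0, 0, 30], [0, 0, 0, 34], [0, 0, 0, 38], [0, 0, 0, 42]]

```text
time: 6.65
tool_pos: [0.6722, -0.1489, 0.2212]
tool_rot: [0.999, -0.042, -0.001, 0.001]
contact_force: [-6.3, -4.8, 4.0]
gripper_width: 0.0112
gripper_force: 50.7
```

>>> arm_command:
  targets:
    - [[0, 0, 0, 4], [0, 0, 0, 8], [0, 0, 0, 12], [0, 0, 0, 16], [0, 0, 0, 20], [0, 0, 0, 24], [0, 0, 0, 28], [0, 0, 0, 32], [0, 0, 0, 36], [0, 0, 0, 40], [0, 0, 0, 44], [0, 0, 0, 48]]

```text
time: 7.85
tool_pos: [0.6724, -0.1494, 0.2211]
tool_rot: [0.93, 0.368, -0.001, 0.001]
contact_force: [-4.6, -7.1, 3.7]
gripper_width: 0.0113
gripper_force: 50.5
```

>>> arm_command:
  targets:
    - [[0, 0, 0, 4], [0, 0, 0, 8], [0, 0, 0, 12], [0, 0, 0, 16], [0, 0, 0, 20], [0, 0, 0, 24], [0, 0, 0, 28], [0, 0, 0, 32], [0, 0, 0, 36], [0, 0, 0, 40], [0, 0, 0, 43], [0, 0, 0, 45]]

```text
time: 9.05
tool_pos: [0.6729, -0.1496, 0.2212]
tool_rot: [0.718, 0.696, -0.001, 0.001]
contact_force: [-1.9, -7.6, 2.8]
gripper_width: 0.0111
gripper_force: 50.3
```

>>> arm_command:
  targets:
    - [[0, 0, 0, 1.5], [0, 0, 0, 2], [0, 0, 0, 2], [0, 0, 0, 2], [0, 0, 0, 2], [0, 0, 0, 2]]

```text
time: 9.65
tool_pos: [0.6729, -0.1496, 0.2212]
tool_rot: [0.707, 0.707, -0.001, 0.001]
contact_force: [-2.5, -7.0, 1.4]
gripper_width: 0.0108
gripper_force: 50.3
```

>>> arm_command:
  targets:
    - [[0, 0, 0, 0], [0, 0, 0, 0], [0, 0, 0, 0], [0, 0, 0, 0], [0, 0, 0, 0], [0, 0, 0, 0], [0, 0, 0.03, 0], [0, 0, 0.07, 0], [0, 0, 0.11, 0], [0, 0, 0.11, 0]]
  grip: 0.0854

```text
time: 10.65
tool_pos: [0.6752, -0.148, 0.3391]
tool_rot: [0.706, 0.708, 0.003, 0.005]
contact_force: [0.2, 0.8, 0.9]
gripper_width: 0.0859
gripper_force: 0.0
```

>>> arm_command:
  targets:
    - [[-0.02, -0.015, 0, -5], [-0.05, -0.04, 0, -10], [-0.08, -0.06, 0, -15], [-0.11, -0.085, 0, -20], [-0.14, -0.11, 0, -25], [-0.17, -0.135, 0, -30], [-0.2, -0.155, 0, -35], [-0.22, -0.17, -0.02, -40], [-0.23, -0.179, -0.04, -40], [-0.23, -0.179, -0.06, -40], [-0.23, -0.179, -0.06, -40], [-0.23, -0.179, -0.06, -40]]

```text
time: 11.85
tool_pos: [0.4429, -0.3261, 0.2703]
tool_rot: [0.906, 0.424, -0.0, -0.0]
contact_force: [-0.1, 0.6, 0.4]
gripper_width: 0.0853
gripper_force: 0.0
```

```bash
python3 - <<'E'
from h import *
from scipy.spatial.transform import Rotation as Ro
o=arm.get_obs(); R=Ro.from_quat(o['tool_rot']).as_matrix(); print(o['time'],o['tool_pos'],np.degrees(np.arctan2(R[1,1],R[0,1])),o['contact_force'])
im=capture('wrist'); im2=capture('scene')
for n,z in [('lug',0),('lug_eye',.07)]:
  for m in mark_of('wrist',n): print(n,m['conf'],m['position'],atz('wrist',m['position'],z).round(4))
for m in mark_of('scene','free_branch'): print('fb',m['conf'],m['position'],atz('scene',m['position'],.175).round(3))
capture('side')
for m in mark_of('side','free_branch'): print('fb',m['conf'],m['position'],atz('side',m['position'],.175).round(3))
# grid of hypothesised lug foot for check
X=np.array([.4425,-.3285]); 
out=im[...,::-1].copy()
for ang,col in [(49,(0,0,255))]:
  a=np.radians(ang);ux=np.array([np.cos(a),np.sin(a)]);uy=np.array([-ux[1],ux[0]])
  P=np.array([proj('wrist',np.r_[X+sx*.03*ux+sy*.025*uy,.008]) for sx,sy in [(1,1),(1,-1),(-1,-1),(-1,1)]]).astype(int)
  cv2.polylines(out,[P],True,col,1)
cv2.imwrite('pics/w2.png',np.hstack([out])); cv2.imwrite('pics/s2.png',im2[...,::-1])
E
```

```text
11.85 [ 0.44294202 -0.32614744  0.27032279] -39.85720802703753 [-0.08233731  0.55398967  0.44729194]
lug 0.74 [314.1, 202.9] [ 0.4389 -0.3265  0.    ]
lug_eye 0.91 [316.5, 215.6] [ 0.4421 -0.3269  0.07  ]
fb 0.8 [319.3, 217.4] [ 0.56  -0.149  0.175]
fb 0.55 [396.3, 240.6] [ 0.398 -0.186  0.175]
fb 0.53 [399.9, 221.9] [ 0.416 -0.236  0.175]
```

View pics/w2.png

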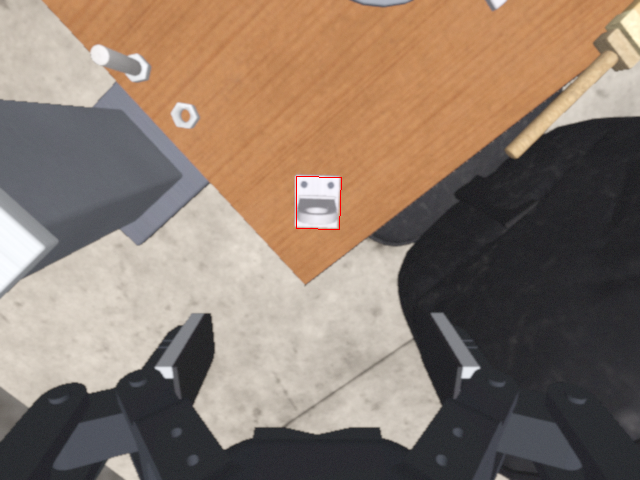

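View pics/s2.png

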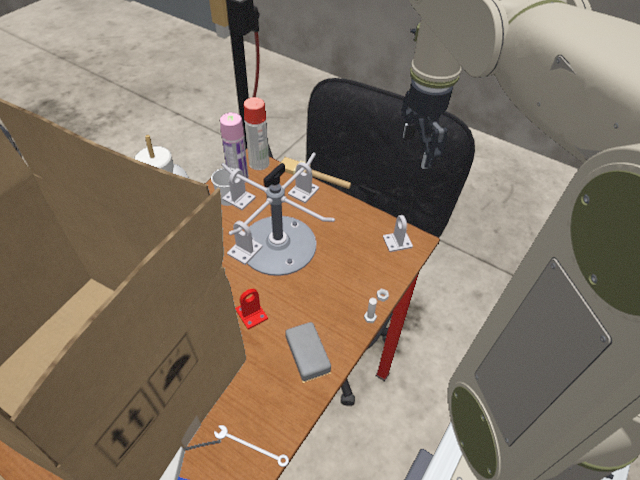

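Picture w2: lug eye at (318,210), and the predicted foot frame fits. Picture s2: the tree's empty branch now points at the robot (319,217), with all three lugs hanging. Grasp the lug across its 40 mm width.

>>> arm_command:
  targets:
    - [[0, -0.001, -0.04, 0], [-0.001, -0.002, -0.085, 0], [-0.001, -0.002, -0.13, 0], [-0.001, -0.002, -0.175, 0], [-0.001, -0.002, -0.21, 0], [-0.001, -0.002, -0.23, 0], [-0.001, -0.002, -0.234, 0], [-0.001, -0.002, -0.234, 0]]

```text
time: 13.0
tool_pos: [0.442, -0.3282, 0.0362]
tool_rot: [0.906, 0.424, -0.0, -0.0]
contact_force: [0.8, -0.5, 0.6]
gripper_width: 0.0856
gripper_force: 0.0
```

>>> arm_command:
  targets:
    - [[0, 0, 0, 0], [0, 0, 0, 0], [0, 0, 0, 0], [0, 0, 0, 0], [0, 0, 0, 0], [0, 0, 0, 0], [0, 0, 0, 0], [0, 0, 0, 0]]
  grip: 0.0
  grip_force: 60

```text
time: 13.8
tool_pos: [0.4427, -0.329, 0.0379]
tool_rot: [0.906, 0.424, 0.0, 0.001]
contact_force: [-2.2, 1.2, 6.4]
gripper_width: 0.0389
gripper_force: 60.1
```

>>> arm_command:
  targets:
    - [[0, 0, 0.02, 0], [0, 0, 0.06, 0], [0, 0, 0.1, -5], [0, 0.02, 0.116, -10], [0, 0.05, 0.116, -16], [0, 0.08, 0.116, -22], [0, 0.11, 0.116, -28], [0, 0.14, 0.116, -34], [0, 0.165, 0.116, -40], [0, 0.177, 0.116, -46], [0, 0.179, 0.116, -49], [0, 0.179, 0.116, -49]]

```text
time: 15.0
tool_pos: [0.442, -0.1488, 0.1525]
tool_rot: [1.0, 0.01, 0.0, 0.0]
contact_force: [-1.0, 0.1, -2.8]
gripper_width: 0.0392
gripper_force: 61.0
```

>>> arm_command:
  targets:
    - [[0, 0, 0, 0], [0, 0, 0, 0], [0, 0, 0, 0]]

```text
time: 15.3
tool_pos: [0.442, -0.1497, 0.1523]
tool_rot: [1.0, 0.01, -0.0, -0.0]
contact_force: [-0.1, -0.4, -1.7]
gripper_width: 0.039
gripper_force: 61.0
```

```bash
python3 - <<'E'
from h import *
from scipy.spatial.transform import Rotation as Ro
o=arm.get_obs(); R=Ro.from_quat(o['tool_rot']).as_matrix(); print(o['time'],o['tool_pos'],np.degrees(np.arctan2(R[1,1],R[0,1])),o['contact_force'],o['gripper_width'])
ims={c:capture(c) for c in ['scene','side','wrist']}
for n,z in [('free_branch',.175),('lug_eye',o['tool_pos'][2]+.033),('wing_handle',.233)]:
  rs=[]
  for c in ims:
    M=mark_of(c,n)
    for m in M[:4]: print(n,c,round(m['conf'],2),np.round(m['position']),atz(c,m['position'],z).round(4))
a=ims['side'][100:400,200:480,::-1]; b=ims['scene'][120:420,200:440,::-1]
cv2.imwrite('pics/c3.png',np.hstack([cv2.resize(a,None,fx=1.5,fy=1.5),cv2.resize(b,None,fx=1.5,fy=1.5)])); cv2.imwrite('pics/w3.png',ims['wrist'][...,::-1])
E
```

```text
15.3 [ 0.44198164 -0.14974964  0.15228813] -88.85206727140907 [-0.14952129 -0.37138602 -1.73803885] 0.03901517449639251
free_branch scene 0.95 [316. 216.] [ 0.5675 -0.1489  0.175 ]
free_branch scene 0.61 [305. 354.] [0.4048 0.1234 0.175 ]
free_branch side 0.91 [308. 236.] [ 0.5643 -0.1467  0.175 ]
free_branch side 0.42 [358. 286.] [ 0.5552 -0.2831  0.175 ]
lug_eye scene 0.85 [369. 237.] [ 0.4454 -0.1553  0.1853]
lug_eye side 0.67 [247. 262.] [ 0.4468 -0.1534  0.1853]
lug_eye side 0.26 [409. 226.] [ 0.704  -0.2314  0.1853]
lug_eye wrist 0.61 [316. 358.] [ 0.444  -0.147   0.1853]
wing_handle scene 0.73 [273. 177.] [ 0.6734 -0.1434  0.233 ]
wing_handle side 0.58 [363. 186.] [ 0.6712 -0.1518  0.233 ]
```

View pics/c3.png

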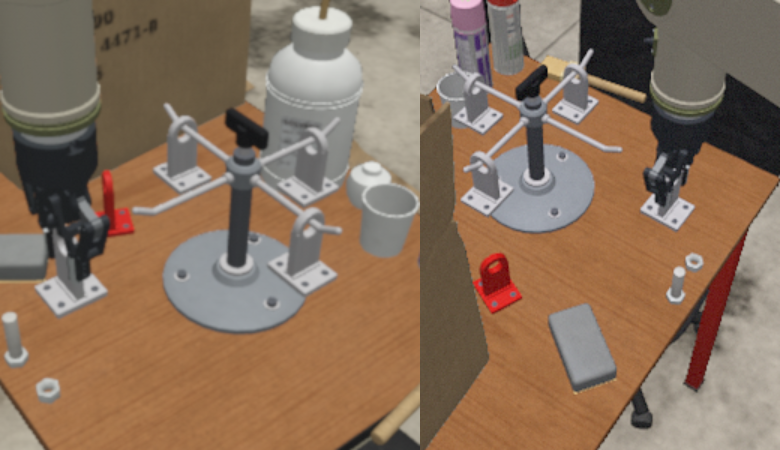

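View pics/w3.png

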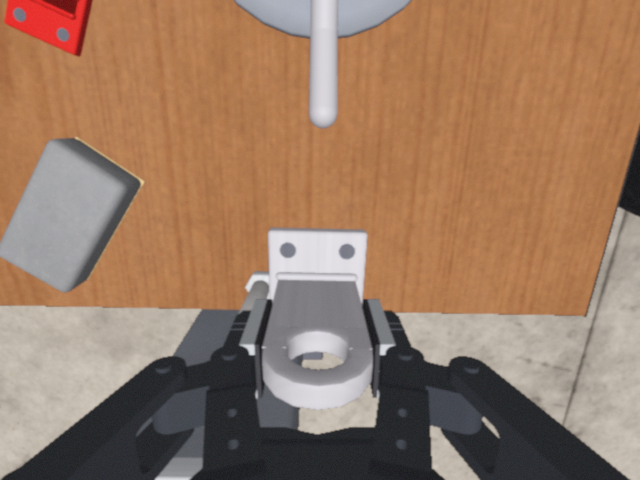

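```bash
python3 - <<'E'
from h import *
print(calibration('wrist')['cx'],calibration('wrist')['cy'])
print('tip',atz('wrist',(323,117),.1875),'branch',atz('wrist',(324.5,10),.175))
print('eye',atz('wrist',(317.5,350),.1853), 'bolt top?')
E
```

```text
316.8917881167754 244.3866443531039
tip [ 0.5247333  -0.14759802  0.1875    ] branch [ 0.55393829 -0.14750193  0.175     ]
eye [ 0.44749018 -0.147599    0.1853    ] bolt top?
```

Wrist picture: branch tip at (323,122), eye at (317,350), laterally aligned within about 1 mm. Thread the hole over the tip slowly.

>>> arm_command:
  targets:
    - [[0.02, 0.001, 0.002, 0], [0.045, 0.001, 0.002, -0.5], [0.06, 0.001, 0.002, -1], [0.07, 0.001, 0.002, -1], [0.077, 0.001, 0.002, -1], [0.084, 0.001, 0.002, -1], [0.089, 0.001, -0.001, -1], [0.089, 0.001, -0.001, -1]]

```text
time: 16.7
tool_pos: [0.531, -0.1483, 0.1507]
tool_rot: [1.0, 0.001, -0.0, -0.0]
contact_force: [-0.7, 0.7, -2.1]
gripper_width: 0.039
gripper_force: 61.0
```

```bash
python3 - <<'E'
from h import *
ims={c:capture(c) for c in ['side','wrist']}
a=ims['side'][180:320,220:400,::-1]; b=ims['wrist'][200:440,200:440,::-1]
cv2.imwrite('pics/c4.png',np.hstack([cv2.resize(a,(514,400)),cv2.resize(b,(280,400))]))
o=arm.get_obs();print(o['tool_pos'],o['contact_force'])
E
```

```text
[ 0.53062399 -0.14836312  0.15098763] [-0.97911427 -0.40944651 -2.09609739]
```

View pics/c4.png

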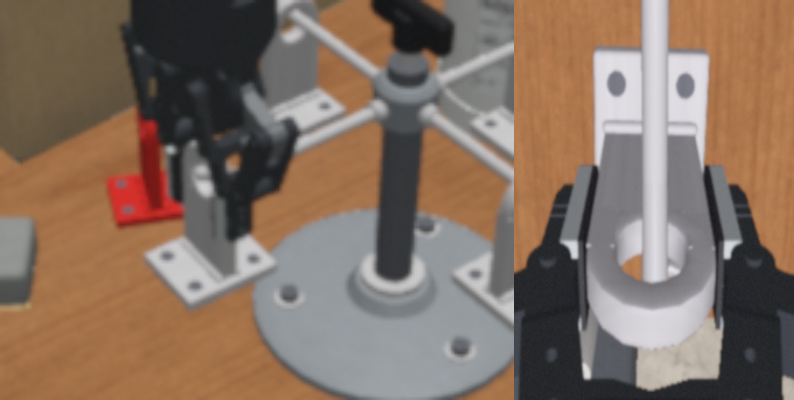

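Picture: the bar runs through the hole, centred within 1–2 mm, with no force. Continue down the slope, in along the level part, then lower.

>>> arm_command:
  targets:
    - [[0.005, 0, -0.003, 0], [0.01, 0, -0.006, 0], [0.015, 0, -0.0085, 0], [0.02, 0, -0.009, 0], [0.026, 0, -0.009, 0], [0.033, 0, -0.009, 0], [0.038, 0, -0.009, 0], [0.038, 0, -0.012, 0], [0.038, 0, -0.014, 0], [0.038, 0, -0.0155, 0], [0.038, 0, -0.0155, 0]]

```text
time: 17.9
tool_pos: [0.5688, -0.1484, 0.1358]
tool_rot: [1.0, 0.001, -0.0, -0.0]
contact_force: [0.3, 0.4, -2.0]
gripper_width: 0.0393
gripper_force: 61.1
```

>>> arm_command:
  targets:
    - [[0, 0, -0.001, 0], [0, 0, -0.001, 0], [0, 0, -0.001, 0]]

```text
time: 18.2
tool_pos: [0.569, -0.1485, 0.1355]
tool_rot: [1.0, 0.001, 0.0, 0.0]
contact_force: [-4.8, 1.5, 6.4]
gripper_width: 0.0391
gripper_force: 61.8
```

>>> arm_command:
  targets:
    - [[0, 0, 0, 0], [0, 0, 0, 0], [0, 0, 0, 0], [0, 0, 0, 0], [0, 0, 0, 0], [0, 0, 0, 0], [0, 0, 0, 0], [0, 0, 0, 0]]
  grip: 0.07

```text
time: 19.0
tool_pos: [0.569, -0.1484, 0.1348]
tool_rot: [1.0, 0.001, -0.0, -0.0]
contact_force: [0.5, 0.4, -0.1]
gripper_width: 0.0703
gripper_force: 0.0
```

```bash
python3 - <<'E'
from h import *
ims={c:capture(c) for c in ['side','wrist']}
a=ims['side'][180:320,220:400,::-1]; b=ims['wrist'][200:440,200:440,::-1]
cv2.imwrite('pics/c5.png',np.hstack([cv2.resize(a,(514,400)),cv2.resize(b,(280,400))]))
o=arm.get_obs();print(o['tool_pos'],o['contact_force'])
E
```

```text
[ 0.56905248 -0.14839451  0.13481722] [ 1.21014033 -0.24510638  0.08251838]
```

View pics/c5.png

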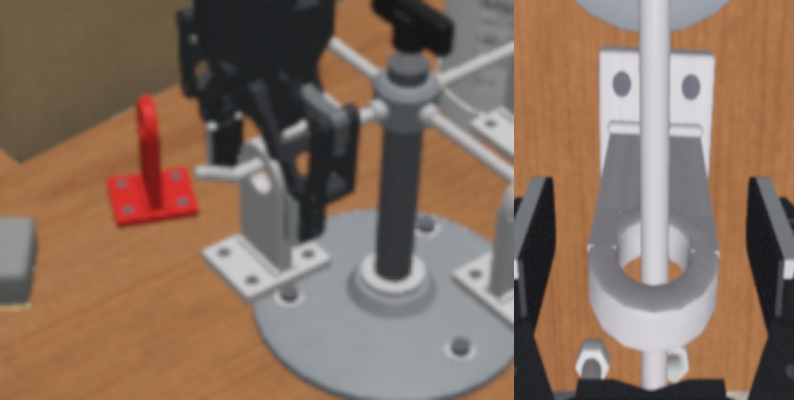

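The lug hangs inside the tip. Withdraw straight up.

>>> arm_command:
  targets:
    - [[0, 0, 0.015, 0], [0, 0, 0.04, 0], [0, 0, 0.08, 0], [0, 0, 0.12, 0], [0, 0, 0.16, 0], [-0.02, 0, 0.18, 0], [-0.06, 0, 0.18, 0], [-0.1, 0, 0.18, 0], [-0.1, 0, 0.18, 0], [-0.1, 0, 0.18, 0], [-0.1, 0, 0.18, 0], [-0.1, 0, 0.18, 0]]

```text
time: 20.3
tool_pos: [0.4699, -0.1484, 0.3152]
tool_rot: [1.0, 0.001, 0.0, 0.0]
contact_force: [-0.3, 0.3, -0.1]
gripper_width: 0.0704
gripper_force: 0.0
```

>>> arm_command:
  targets:
    - [[0, 0, 0, 0], [0, 0, 0, 0], [0, 0, 0, 0], [0, 0, 0, 0], [0, 0, 0, 0], [0, 0, 0, 0], [0, 0, 0, 0], [0, 0, 0, 0], [0, 0, 0, 0], [0, 0, 0, 0]]

```text
time: 21.3
tool_pos: [0.469, -0.1484, 0.3148]
tool_rot: [1.0, 0.001, 0.0, 0.0]
contact_force: [-0.4, -0.5, -0.5]
gripper_width: 0.0699
gripper_force: 0.0
```

```bash
python3 - <<'E'
from h import *
im=capture('side'); cv2.imwrite('pics/f.png',im[100:460,160:520,::-1]); print(arm.get_obs()['contact_force'])
E
```

```text
[0.62527755 0.11579657 0.63641155]
```

View pics/f.png

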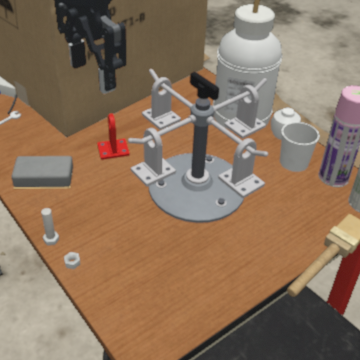

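All four lugs hang upright, the new one at (152,150) on the front branch. The block, bolt and nut are in place and the gripper is clear.

```bash
python3 -c "
from station import arm
print(arm.job_done())"
```

```text
the job is handed in; nothing more can be done
None
```

The job is handed in with no verdict returned: the tree is turned so its empty branch points at the robot, the loose lug hangs on it inside the tip, the other three lugs still hang, and the block, bolt and nut look unmoved.

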